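# Film roller away into its dust box

### The arm

A 6-joint arm with a two-finger parallel gripper is mounted at the origin on a cart in front of the work surface, level with it; the furniture and walls round the work are solid. World frame = base frame: x ahead of the robot, y to its left, z up, the work surface at z = 0. Lengths are in mm, angles in rad, forces in N, time in s.
With the tool pointing down it reaches from about 400 to 925 mm from the base axis. Payload 12.5 kg.
Tool frame: the origin (TCP) lies between the finger pads; the fingertips stand 25 mm ahead of it and the grasp point (between the pads) lies 6 mm ahead of it; z points along the fingers, y is the line along which they close (so a half turn about z gives the same grasp; the last joint's range is limited). The gripper opens to 95 mm and grips with 3 to 60 N. Pads are 20 mm wide; open, the fingers measure 119 mm over their backs; the gripper's body (75 mm by 180 mm) begins 59 mm behind the grasp point.
Start: joints at [1.215, 0.491, 1.559, -0, 1.092, -0.106], TCP at [154.487, 605.622, 239.661] pointing down, gripper open.
Joint ranges: [-3.1, 3.1], [-0.84, 2.19], [0.05, 2.79], [-1.13, 4.28], [0.06, 2.93], [-2.69, 2.69]. Speed limits (rad/s): [2.22, 2.22, 2.79, 3.14, 3.14, 3.14].

### API

Orientations are given as [roll, pitch, yaw] about the fixed x, y, z axes, in that order (R = Rz(yaw) Ry(pitch) Rx(roll)).
In Python, from cell import state, read_camera, job_done, cut_out gives the robot as it stands. The module is installed in compiled form; this text tells all that it offers.
- The arm moves only by the tool jog_arm, never from a script. Its argument "motion" is a list of rows, each a list of 2 entries, a list of its own where there are three numbers: the shift along the tool's x, y, z in mm, then the turn about the tool's z in rad. A call has 1 to 5 rows; each row is the pose to reach, as a shift and turn from the pose commanded when the call began, along the tool's axes at that moment; what a row does not reach only later rows make up. A row lasts 1/10 s, in which the tool goes at most 50 mm and 8.59 degrees, less where a joint would pass 70% of its speed; a pose out of reach is approached as far as the arm can. A call with a gripper value outside its range is refused whole. "grip" is the closure, from 0 (fully open) to 1 (shut), set as the call begins (left out, the last holds). The fingers move at their own pace and stop on an object; the grip force is fixed at half the most. Time passes only in rows, so rows that repeat a pose let the fingers close. It gives the time, the measured TCP pose, the force, the opening and the grip force at its end, in the units of the state.
- state(): the state, without advancing time (a new reading comes with each control period).
- read_camera(name): name is "side" or "top"; returns a dict with "img" (480x640x3 uint8, blue, green, red), "vertical_fov" (degrees; the focal length in pixels is half the picture's height over the tangent of half this angle, whatever the lens; pixels are square), "cx", "cy" (the principal point, pixels), "extrinsics" (4x4, takes a point from camera to world coordinates). Camera axes: x right, y up, looking along -z (the intrinsics and any distortion apply to the point x, -y, -z); pixel columns grow to the right and rows downward; lengths in mm; the calibration is good to about 2 mm. A picture is of the moment at which its call begins. There is no depth.
- job_done(): hands the job in; it is judged then, once.
Trained networks look in a picture, given as the dict that the camera call returned (one of the last four; its "shot" number tells which), for a name from the list of things; names that differ only in an ending like _2 or _b are one class to them, and where a whole thing is asked for, a point or a joint stands for the part that bears it (a point fixed in the world has none). Each returns a list of dicts, best first, with "p" (0 to 1); they miss things now and then, are a little off and sometimes report something else, mostly with a low value. They report only what shows in the picture. A call takes as long as a camera call.
- cut_out(name, picture): "region" (480x640 bool, what is visible of it) and "box" ([left, top, right, bottom] in pixels, round what is visible of it).
The state is a dict: "t": time; "joints": joint angles; "qvel": joint speeds; "tau": joint torques, N m; "eef_pos": TCP position; "tcp_rot": TCP orientation; "ft_force": force on the tool from outside, world axes, zero at the start; "moment": the same for the moment, N m; "opening": opening from 0.0 (shut) to 1.0 (fully open); "grip_force": force on a finger pad.
Only numpy, scipy, OpenCV 4.12 (cv2) and the standard library are available. Lean on these libraries where they do the work, as an engineer would, in place of code of your own. Each camera call takes 0.05 s, during which the arm holds its last target. There are 200 camera calls.

### The job

Put the black film roller away in the blue dust box: its handle is tucked under the low white riser, so draw it out by the roller end, lay it down on the free bench and take it again by the handle. Then tip it roller-first down through the opening in the box top and lay it flat on the box floor, the roller under the clear roof and the handle below the opening. Let go, and leave the dish, bottle, pot and timer where they stand.

Things in the scene. Friction and masses are not known exactly. Their poses are not given: they have to be found in the camera images.
- sealer_center (a point): Loose black film roller lying flat, 122 x 48 mm, 26 mm high, 0.05 to 0.1 kg; its drum is fixed and does not turn. Point at mid length and width, 10 mm above its underside. Its y axis runs along it from drum to handle, x across, z up. Drum end at y -61 mm, handle end at y +61 mm; between drum (to y -35) and handle (from y -14 mm) is only a thin stem.
- sealer_head (a point): Centre of the roller's drum: a cylinder 26 mm in diameter and 48 mm long across the tool (its x axis), flat ends, centre 48 mm from sealer_center towards -y and 13 mm above the underside. Can be gripped across its flat ends (48 mm). At the start only the drum and stem stick out from under the riser.
- sealer_handle (a point): Middle of the roller's handle (16 mm wide across x, 20 mm high, 75 mm long along y), 23.5 mm from sealer_center towards +y, 10 mm above the underside.
- dust_box: Fixed blue box, 160 x 102 mm outside; origin at centre of underside, x towards its roofed end, z up. Inside x -75..75, y -46..46 mm; floor top z 5 mm; walls 5 mm, rims z 60 mm. A fixed clear roof with black edge trim covers x 5..80 mm (underside z 60, top 64, trim 67 mm). The opening, x -75..5 mm, is shorter than the roller, which passes nose-down by about 30 degrees.
- riser: Fixed low white riser, 110 mm (x) by 120 mm (y), 50 mm high; origin at the centre of its underside. Open only at its -x face (x -55 mm): clear height 38 mm under its board, side legs leave y -52 to +52 mm, closed back at x +49 mm. The roller's handle lies in there, its drum outside pointing to -x.
- petri: Bystander: closed white dish 60 mm in diameter, 15 mm high, standing on the riser; origin at the centre of its underside.
- bottle: Bystander: amber bottle 66 mm in diameter, 135 mm high; origin at the centre of its underside.
- pot: Bystander: white pot with green cap, 46 mm in diameter, 72 mm high; origin at the centre of its underside.
- timer: Bystander: flat bench timer 68 mm (x) by 62 mm (y), 19 mm high; origin at the centre of its underside. (The bench is free from its front edge at world x 0.33 m; a fixed machine 0.25 m high stands left of the box, at y above -0.03 m beyond x 0.46 m.)

How it is judged:
By the outcome, as a careful person would: the job done as asked, in the order asked, and still so for the second after the job is handed in, with the robot touching nothing.
It also fails if it takes over 61 s, if anything falls off the work surface, if the arm or the gripper's body presses on something with over 40 N, if the wrist force passes 120 N, or if a joint passes its speed limit or range.

## Working session

There is one attempt and no reset: what is moved stays moved. The work goes in short steps, Python scripts to look and compute and a tool call to move; the robot and the scene stay as the last step left them, time stands still between calls to the robot, and variables do not carry over. Pictures are saved under pics/ and viewed, at most 10 in all, crops included, and the job is handed in when it is done.

Besides the shell and the picture viewer there is one more tool, called after "Request:" as name([rows], argument=value, ...), one row to a line, values as JSON. jog_arm: Moves the arm, as the interface text tells. Its arguments: {"type":"object","properties":{"motion":{"type":"array"},"grip":{"type":"number"}},"required":["motion"]}

```bash
mkdir -p pics
cat > h.py <<'E'
import numpy as np, cv2
from cell import state, read_camera, job_done, cut_out
def K(p):
    f=240/np.tan(np.radians(p["vertical_fov"])/2); return f,p["cx"],p["cy"]
def ray(p,u,v):
    f,cx,cy=K(p);E=np.array(p["extrinsics"]);d=E[:3,:3]@np.array([(u-cx)/f,-(v-cy)/f,-1.]);return E[:3,3],d
def onz(p,u,v,z):
    o,d=ray(p,u,v);return o+d*(z-o[2])/d[2]
def proj(p,X):
    f,cx,cy=K(p);E=np.array(p["extrinsics"]);c=E[:3,:3].T@(np.array(X,float)-E[:3,3]);return cx+f*c[0]/-c[2],cy-f*c[1]/-c[2]
def tri(rays):
    A=np.zeros((3,3));b=np.zeros(3)
    for o,d in rays:
        d=d/np.linalg.norm(d);M=np.eye(3)-np.outer(d,d);A+=M;b+=M@o
    return np.linalg.solve(A,b)
E
python3 - <<'E'
from h import *
np.set_printoptions(precision=3,suppress=True)
P={}
for n in("top","side"):
    p=read_camera(n);P[n]=p;cv2.imwrite(f"pics/{n}0.png",p["img"])
    print(n,[k for k in p if k!="img"],p["vertical_fov"],p["cx"],p["cy"]);print(np.array(p["extrinsics"]))
    for k in("sealer_center","dust_box","riser","petri","bottle","pot","timer"):
        r=cut_out(k,p)
        for q in r[:2]:
            m=q["region"];ys,xs=np.nonzero(m)
            print(k,round(q["p"],2),q["box"],(xs.mean().round(1),ys.mean().round(1)),cv2.minAreaRect(np.c_[xs,ys].astype(np.float32)))
print(state())
E
```

```text
top ['vertical_fov', 'cx', 'cy', 'extrinsics', 'shot'] 52.76430810821123 315.89813508232737 230.14262466155768
[[  -0.004    0.988   -0.157  385.939]
 [  -1.      -0.005   -0.002 -215.648]
 [  -0.002    0.157    0.988 1024.193]
 [   0.       0.       0.       1.   ]]
sealer_center 0.55 [396.7, 248.4, 420.9, 280.2] (np.float64(409.7), np.float64(263.9)) ((408.9999694824219, 264.5), (24.465896606445312, 23.334524154663086), 81.8698959350586)
dust_box 0.74 [253.4, 185.0, 324.0, 270.4] (np.float64(289.0), np.float64(228.0)) ((289.00555419921875, 228.21163940429688), (50.79989242553711, 80.83598327636719), 19.536653518676758)
dust_box 0.31 [395.0, 252.1, 421.4, 282.6] (np.float64(410.0), np.float64(264.9)) ((409.26922607421875, 265.8461608886719), (24.122282028198242, 22.945585250854492), 78.69007110595703)
riser 0.87 [393.4, 189.7, 466.9, 265.6] (np.float64(426.3), np.float64(226.5)) ((428.22235107421875, 226.76535034179688), (60.74845504760742, 56.80403137207031), 29.898900985717773)
petri 0.55 [421.7, 209.3, 453.5, 242.6] (np.float64(437.6), np.float64(224.4)) ((437.5, 224.5), (29.0, 2
[... 1760 characters left out ...]
0938, 255.0769500732422), (26.048620223999023, 44.11601257324219), 74.74488067626953)
timer 0.21 [285.6, 325.0, 316.2, 365.4] (np.float64(300.0), np.float64(344.4)) ((301.0596618652344, 345.0321350097656), (21.13130760192871, 36.7088737487793), 28.300758361816406)
{'t': 0.8, 'joints': array([ 1.215,  0.491,  1.559, -0.   ,  1.092, -0.106]), 'qvel': array([-0.001, -0.   , -0.001, -0.001, -0.001, -0.002]), 'tau': array([  0.   , -61.242, -25.842,   0.069,   0.045,   0.   ]), 'eef_pos': array([154.482, 605.636, 239.684]), 'tcp_rot': array([3.141, 0.   , 2.892]), 'ft_force': array([-0.625,  1.353,  0.436]), 'moment': array([0.003, 0.038, 0.016]), 'grip_force': 0.0, 'opening': 0.9995304577100877}
```

View pics/top0.png

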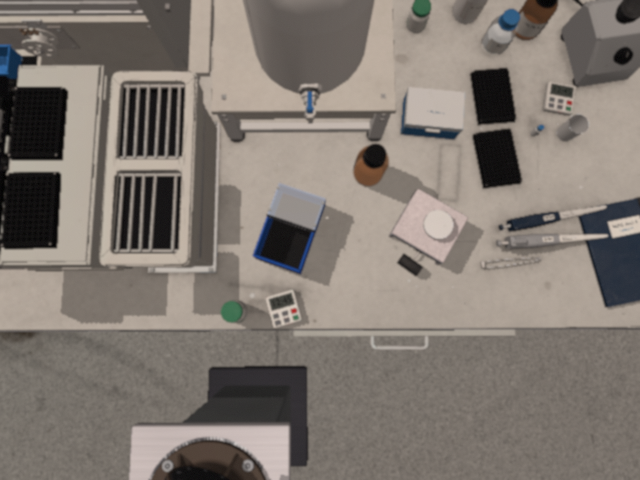

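View pics/side0.png

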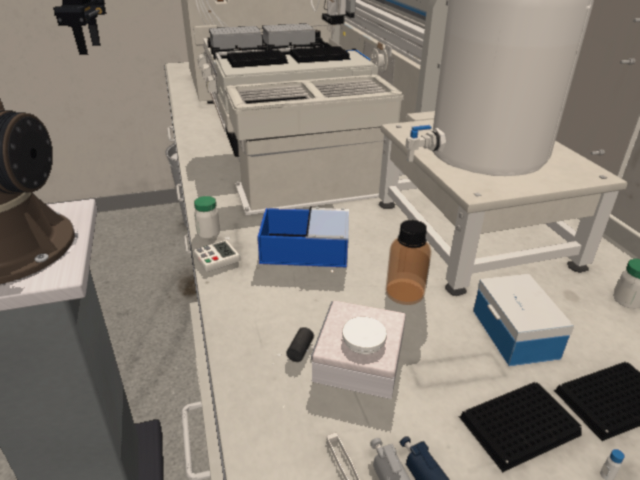

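```bash
cat >> h.py <<'E'
from scipy.optimize import minimize
def boxpts(lx,ly,z0,z1):
    return np.array([[x,y,z] for x in(-lx/2,lx/2) for y in(-ly/2,ly/2) for z in(z0,z1)])
def drumpts(n=16):
    a=np.linspace(0,2*np.pi,n);return np.array([[x,13*np.cos(t),13*np.sin(t)] for x in(-24,24) for t in a])
def hullmask(p,pts,S=4):
    q=np.array([proj(p,X) for X in pts]);m=np.zeros((480*S,640*S),np.uint8)
    cv2.fillConvexPoly(m,cv2.convexHull(np.round((q+.5)*S).astype(np.int32)),1);return m
def fit(obs,pts,x0,step,free=(0,1,2,3)):
    # obs: list of (picture, region); pose x,y,z,yaw
    big=[]
    for p,r in obs:
        c=cv2.convexHull(np.argwhere(r)[:,::-1].astype(np.int32));m=np.zeros((480,640),np.uint8);cv2.fillConvexPoly(m,c,1)
        big.append((p,cv2.resize(m,None,fx=4,fy=4,interpolation=cv2.INTER_NEAREST)))
    x0=np.array(x0,float);free=list(free)
    def cost(v):
        x=x0.copy();x[free]=v;c,s=np.cos(x[3]),np.sin(x[3])
        Q=pts@np.array([[c,-s,0],[s,c,0],[0,0,1]]).T+x[:3];t=0
        for p,m in big:
            h=hullmask(p,Q);t+=1-(h&m).sum()/max((h|m).sum(),1)
        return t/len(big)
    sx=np.array([x0[free]]+[x0[free]+np.eye(len(free))[i]*np.array(step)[free][i] for i in range(len(free))])
    r=minimize(cost,x0[free],method="Nelder-Mead",options=dict(initial_simplex=sx,maxiter=200,xatol=.05,fatol=1e-4))
    x=x0.copy();x[free]=r.x;return x,r.fun
E
python3 - <<'E'
from h import *
np.set_printoptions(precision=3,suppress=True)
P={n:read_camera(n) for n in("top","side")}
R=lambda k:[(p,max(cut_out(k,p),key=lambda q:q["p"])["region"]) for p in P.values() if cut_out(k,p)]
def start(o,z): 
    return tri([ray(p,*np.argwhere(r)[:,::-1].mean(0)) for p,r in o])
for k,pts,yaw in(("dust_box",boxpts(160,102,0,60),-.35),("riser",boxpts(110,120,0,50),-.5),("sealer_head",drumpts(),-.5),
   ("bottle",None,0),("petri",None,0),("timer",None,0)):
    o=R(k);c=start(o,0);print(k,len(o),"tri",c)
    if pts is None: continue
    for y in(yaw,yaw-.3,yaw+.3):
        print(fit(o,pts,[c[0],c[1],c[2] if k=="sealer_head" else 0,y],[8,8,4,.15],(0,1,2,3)))
E
```

```text
dust_box 2 tri [ 547.721 -157.355   25.836]
(array([ 545.951, -159.199,    0.315,   -0.336]), np.float64(0.05110836860684742))
(array([ 545.97 , -159.456,   -0.686,   -0.333]), np.float64(0.051249616122547414))
(array([ 546.011, -159.146,    0.23 ,   -0.337]), np.float64(0.05110836860684742))
riser 2 tri [ 550.924 -445.923   11.292]
(array([ 551.143, -446.329,   -2.373,   -0.548]), np.float64(0.034038335402787445))
(array([ 551.359, -446.256,   -2.133,   -0.544]), np.float64(0.03401656138747772))
(array([ 551.371, -446.52 ,   -2.021,   -0.544]), np.float64(0.03377727766484967))
sealer_head 2 tri [ 471.801 -409.554   11.661]
(array([ 471.923, -409.323,   12.228,    0.939]), np.float64(0.08641349085482064))
(array([ 472.119, -408.986,   12.073,    0.933]), np.float64(0.0836475884841848))
(array([ 472.329, -408.853,   12.111,    0.944]), np.float64(0.08434752271120555))
bottle 2 tri [ 675.764 -326.965   57.811]
petri 2 tri [ 549.527 -459.986   57.291]
timer 2 tri [ 382.711 -143.889    5.157]
```

Request:
jog_arm([
  [[0,0,-30],0.127],
  [[0,0,-60],0.254],
  [[0,0,-90],0.38],
], grip=0)

```text
t: 2.4
eef_pos: [154.4, 605.5, 330.7]
tcp_rot: [-3.141, 0.0, 2.507]
ft_force: [-0.3, 0.7, 0.4]
opening: 1.0
grip_force: 0.0
```

Request:
jog_arm([
  [[-43,-16,0],0],
  [[-85,-32,0],0],
  [[-128,-48,0],0],
  [[-170,-64,0],0],
])

```text
t: 2.8
eef_pos: [254.7, 452.2, 329.7]
tcp_rot: [3.141, 0.0, 2.512]
ft_force: [0.6, -0.3, -0.4]
opening: 0.999
grip_force: 0.0
```

Request:
jog_arm([
  [[-43,-16,0],0],
  [[-85,-32,0],0],
  [[-128,-48,0],0],
  [[-170,-64,0],0],
])

```text
t: 3.2
eef_pos: [354.5, 300.3, 329.9]
tcp_rot: [3.141, 0.0, 2.512]
ft_force: [1.7, 0.7, 0.4]
opening: 1.001
grip_force: 0.0
```

Request:
jog_arm([
  [[-43,-16,0],0],
  [[-85,-32,0],0],
  [[-128,-48,0],0],
  [[-170,-64,0],0],
])

```text
t: 3.6
eef_pos: [454.3, 148.3, 329.9]
tcp_rot: [3.141, 0.0, 2.512]
ft_force: [-0.0, 0.2, -0.4]
opening: 0.998
grip_force: 0.0
```

Request:
jog_arm([
  [[-29,-37,0],0],
  [[-58,-74,0],0],
  [[-86,-111,0],0],
  [[-115,-147,0],0],
])

```text
t: 4.0
eef_pos: [459.5, -38.3, 329.8]
tcp_rot: [3.141, 0.0, 2.512]
ft_force: [1.1, -0.1, -0.4]
opening: 1.0
grip_force: 0.0
```

Request:
jog_arm([
  [[-29,-37,0],0],
  [[-58,-74,0],0],
  [[-86,-111,0],0],
  [[-115,-147,0],0],
])

```text
t: 4.4
eef_pos: [465.8, -225.0, 329.8]
tcp_rot: [3.141, 0.0, 2.512]
ft_force: [0.8, 0.8, -0.3]
opening: 0.998
grip_force: 0.0
```

Request:
jog_arm([
  [[-29,-37,0],0],
  [[-58,-74,0],0],
  [[-86,-111,0],0],
  [[-115,-147,0],0],
])

```text
t: 4.8
eef_pos: [472.2, -411.5, 329.7]
tcp_rot: [3.142, 0.0, 2.511]
ft_force: [0.6, -0.4, -0.4]
opening: 0.998
grip_force: 0.0
```

Request:
jog_arm([
  [[0,0,45],0],
  [[0,0,90],0],
  [[0,0,135],0],
  [[0,0,180],0],
  [[0,0,220],0],
])

```text
t: 5.3
eef_pos: [472.3, -409.2, 107.6]
tcp_rot: [3.141, -0.001, 2.512]
ft_force: [0.7, -1.0, 0.0]
opening: 0.998
grip_force: 0.0
```

Run:
```python
from h import *
print(state()["eef_pos"],state()["joints"])
p=read_camera("side");t=read_camera("top")
a=cv2.resize(p["img"][260:420,220:460],(780,520),interpolation=cv2.INTER_CUBIC)
cv2.imwrite("pics/s1.png",a)
```

```text
[ 472.29535443 -409.24912596  107.57645198] [-8.19685966e-01  6.41433256e-01  1.68207722e+00  1.28646053e-04
  8.18712519e-01 -1.76065109e+00]
```

View pics/s1.png

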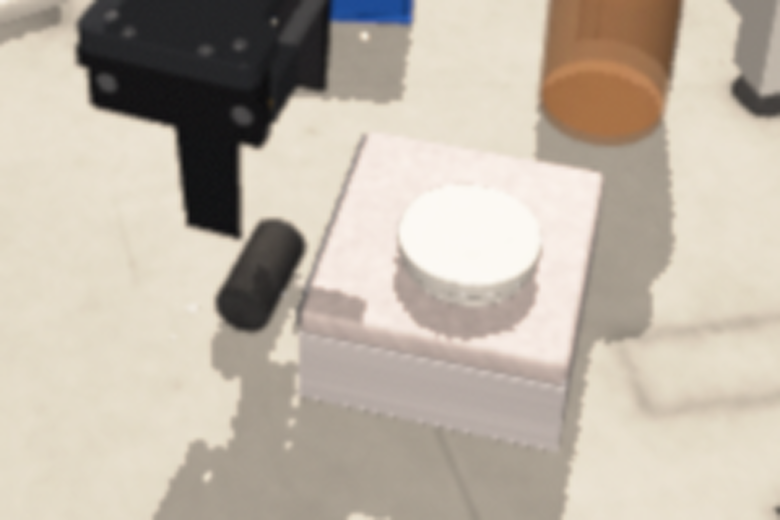

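Request:
jog_arm([
  [[0,0,40],0],
  [[0,0,70],0],
  [[0,0,79],0],
  [[0,0,79],0],
])

```text
t: 5.8
eef_pos: [472.9, -409.8, 31.3]
tcp_rot: [3.141, -0.0, 2.512]
ft_force: [-0.0, 0.8, 0.4]
opening: 0.996
grip_force: 0.0
```

Request:
jog_arm([
  [[0,0,0],0],
  [[0,0,0],0],
  [[0,0,0],0],
  [[0,0,0],0],
  [[0,0,0],0],
], grip=1)

```text
t: 6.3
eef_pos: [472.7, -409.6, 31.0]
tcp_rot: [-3.142, 0.001, 2.512]
ft_force: [0.3, -0.7, 0.0]
opening: 0.637
grip_force: 0.0
```

Request:
jog_arm([
  [[0,0,0],0],
  [[0,0,0],0],
  [[0,0,-2],0],
  [[0,0,-3],0],
  [[0,0,-3],0],
])

```text
t: 6.8
eef_pos: [472.7, -409.5, 33.7]
tcp_rot: [3.142, 0.0, 2.512]
ft_force: [-0.5, -0.1, -1.2]
opening: 0.508
grip_force: 29.9
```

Request:
jog_arm([
  [[10,0,0],0],
  [[30,0,0],0],
  [[52,0,0],0],
  [[75,0,0],0],
  [[95,0,0],0],
])

```text
t: 7.3
eef_pos: [394.4, -352.3, 33.6]
tcp_rot: [3.141, -0.001, 2.512]
ft_force: [-0.7, -0.6, -0.5]
opening: 0.506
grip_force: 29.9
```

Request:
jog_arm([
  [[10,0,0],0],
  [[15,0,0],0],
  [[15,0,0],0],
])

```text
t: 7.6
eef_pos: [383.7, -344.8, 33.7]
tcp_rot: [3.142, 0.0, 2.512]
ft_force: [0.2, -0.8, -1.9]
opening: 0.502
grip_force: 29.9
```

Run:
```python
from h import *
p=read_camera("side");t=read_camera("top")
a=cv2.resize(p["img"][270:410,190:400],(600,400),interpolation=cv2.INTER_CUBIC)
b=cv2.resize(t["img"][200:320,360:480],(400,400),interpolation=cv2.INTER_CUBIC)
cv2.imwrite("pics/s2.png",cv2.resize(np.hstack([a,b]),(800,320)))
```

```text
(no output)
```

View pics/s2.png

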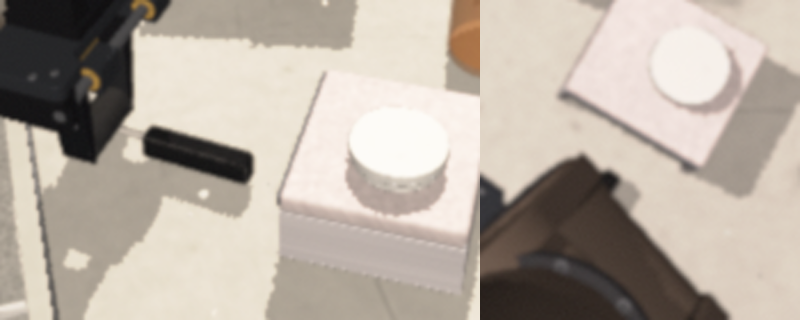

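Request:
jog_arm([
  [[0,0,2],0],
  [[0,0,3],0],
  [[0,0,3],0],
])

```text
t: 8.0
eef_pos: [384.1, -345.0, 30.6]
tcp_rot: [-3.142, 0.001, 2.512]
ft_force: [0.9, 0.8, 1.3]
opening: 0.503
grip_force: 29.9
```

Request:
jog_arm([
  [[0,0,0],0],
  [[0,0,0],0],
  [[0,0,0],0],
  [[0,0,0],0],
  [[0,0,0],0],
], grip=0)

```text
t: 8.5
eef_pos: [383.7, -344.7, 30.6]
tcp_rot: [3.142, -0.0, 2.512]
ft_force: [1.0, -0.1, 0.5]
opening: 0.865
grip_force: 0.0
```

Request:
jog_arm([
  [[0,0,0],0],
  [[0,0,-20],0],
  [[0,0,-50],0],
  [[0,0,-80],0],
  [[0,0,-80],0],
])

```text
t: 9.0
eef_pos: [384.6, -345.7, 113.7]
tcp_rot: [-3.14, 0.005, 2.512]
ft_force: [0.0, 0.7, -0.4]
opening: 1.001
grip_force: 0.0
```

Request:
jog_arm([
  [[-30,0,0],0],
  [[-56,0,0],0],
  [[-56,0,0],0],
])

```text
t: 9.3
eef_pos: [430.7, -379.2, 110.1]
tcp_rot: [-3.141, 0.002, 2.512]
ft_force: [0.1, 0.6, -0.8]
opening: 0.999
grip_force: 0.0
```

Run:
```python
from h import *
print(state()["eef_pos"],state()["opening"])
p=read_camera("side");t=read_camera("top")
a=cv2.resize(p["img"][270:410,190:400],(600,400),interpolation=cv2.INTER_CUBIC)
for X in([383.7,-344.8,13],[428.9,-377.8,10],[383.7+.808*109,-344.8-.59*109,10]):
    u,v=proj(p,X);cv2.circle(a,(int((u-190)*600/210),int((v-270)*400/140)),4,(0,0,255),-1)
cv2.imwrite("pics/s3.png",a)
```

```text
[ 430.74736681 -379.16208088  110.05628172] 0.9990529136806571
```

View pics/s3.png

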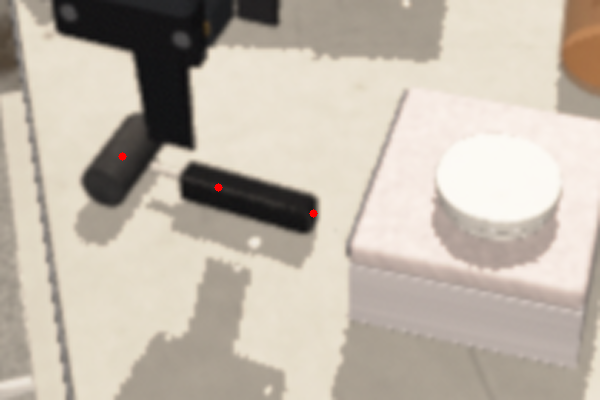

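Request:
jog_arm([
  [[0,0,40],0],
  [[0,0,70],0],
  [[0,0,82],0],
  [[0,0,82],0],
])

```text
t: 9.8
eef_pos: [428.1, -376.9, 27.4]
tcp_rot: [3.141, -0.003, 2.512]
ft_force: [0.4, 0.2, 0.2]
opening: 1.001
grip_force: 0.0
```

Request:
jog_arm([
  [[0,0,0],0],
  [[0,0,0],0],
  [[0,0,0],0],
  [[0,0,0],0],
  [[0,0,0],0],
], grip=1)

```text
t: 10.3
eef_pos: [429.0, -377.8, 29.0]
tcp_rot: [-3.142, 0.001, 2.512]
ft_force: [0.5, -0.4, -0.0]
opening: 0.635
grip_force: 0.0
```

Request:
jog_arm([
  [[0,0,0],0],
  [[0,0,0],0],
  [[0,0,0],0],
  [[0,0,0],0],
  [[0,0,0],0],
])

```text
t: 10.8
eef_pos: [429.0, -377.7, 28.6]
tcp_rot: [3.142, -0.0, 2.512]
ft_force: [-0.2, -0.1, 0.5]
opening: 0.219
grip_force: 0.0
```

Request:
jog_arm([
  [[0,0,0],0],
  [[0,0,0],0],
  [[0,0,0],0],
])

```text
t: 11.1
eef_pos: [429.0, -377.7, 28.6]
tcp_rot: [3.141, -0.0, 2.512]
ft_force: [0.1, 0.2, -0.6]
opening: 0.167
grip_force: 30.0
```

Request:
jog_arm([
  [[0,0,-15],0],
  [[0,0,-40],0],
  [[0,0,-62],0],
  [[0,0,-62],0],
])

```text
t: 11.5
eef_pos: [429.7, -378.4, 92.9]
tcp_rot: [-3.141, 0.004, 2.512]
ft_force: [1.0, -1.6, -0.7]
opening: 0.167
grip_force: 30.0
```

Request:
jog_arm([
  [[-20,12,0],0],
  [[-40,24,0],0],
  [[-57,35,0],0],
  [[-57,35,0],0],
])

```text
t: 11.9
eef_pos: [497.3, -382.7, 89.4]
tcp_rot: [3.141, 0.0, 2.513]
ft_force: [-0.5, 0.0, -1.2]
opening: 0.164
grip_force: 30.0
```

Run:
```python
from h import *
print(state()["eef_pos"],state()["opening"])
p=read_camera("side");t=read_camera("top")
a=cv2.resize(p["img"][240:400,190:430],(780,520),interpolation=cv2.INTER_CUBIC)
cv2.imwrite("pics/s4.png",a)
```

```text
[ 497.2781927  -382.74420792   89.37825704] 0.16423374938686527
```

View pics/s4.png

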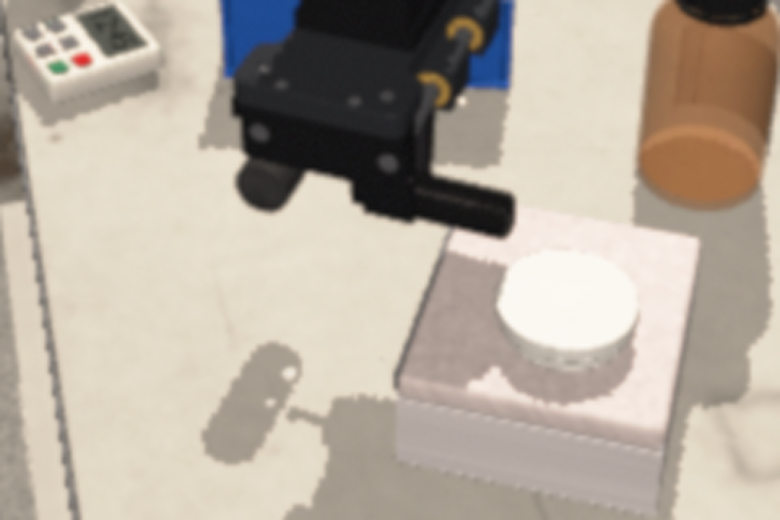

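Request:
jog_arm([
  [[0,0,6],0],
  [[0,0,11],0],
  [[0,0,14],0],
  [[0,0,16],0],
  [[0,0,18],0],
])

```text
t: 12.5
eef_pos: [494.9, -382.9, 73.2]
tcp_rot: [-3.142, -0.001, 2.511]
ft_force: [-5.3, 3.4, 12.7]
opening: 0.171
grip_force: 30.0
```

Request:
jog_arm([
  [[0,0,2],0],
  [[0,0,4],0],
  [[0,0,6],0],
  [[0,0,8],0],
  [[0,0,9],0],
])

```text
t: 13.0
eef_pos: [495.3, -383.2, 64.4]
tcp_rot: [-3.141, 0.001, 2.511]
ft_force: [-3.4, 3.2, 12.4]
opening: 0.168
grip_force: 30.0
```

Run:
```python
from h import *
print(state()["eef_pos"],state()["opening"])
p=read_camera("side");t=read_camera("top")
a=cv2.resize(p["img"][240:400,190:430],(780,520),interpolation=cv2.INTER_CUBIC)
cv2.imwrite("pics/s5.png",a)
```

```text
[ 495.26643301 -383.1913209    64.36234987] 0.16815140177455026
```

View pics/s5.png

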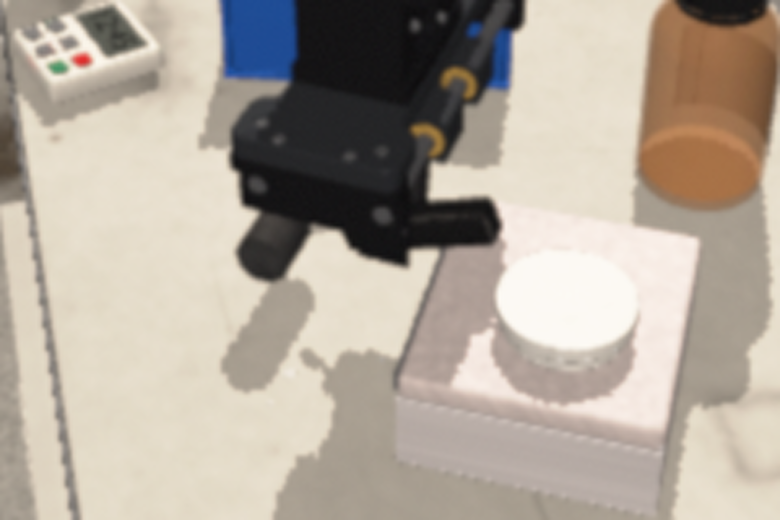

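```bash
cat >> h.py <<'E'
def roller(th,st=None,s=56):
    """drum centre, handle-end centre for nose-down th in grip (pivot 18.6 below TCP)"""
    st=st or state();y=st["tcp_rot"][2];d=np.array([np.cos(y),np.sin(y),0]);z=np.array([0,0,1.])
    g=np.array(st["eef_pos"])-18.6*z;f=d*np.cos(th)-z*np.sin(th);n=z*np.cos(th)+d*np.sin(th)
    return g+s*f+3*n, g-(109-s)*f, g+(s-34)*f
E
python3 - <<'E'
from h import *
p=read_camera("side")
for q in cut_out("sealer_head",p)[:3]: print(q["p"],q["box"],np.argwhere(q["region"])[:,::-1].mean(0))
for t in range(15,41,5):
    print(t,[np.round(proj(p,X),1) for X in roller(np.radians(t))[:2]],roller(np.radians(t))[0][2])
E
```

```text
0.87 [259.9, 300.3, 344.5, 326.1] [302.12282878 311.7630273 ]
15 [array([276.7, 308.9]), array([344.3, 312.8])] 34.135376314065006
20 [array([277.6, 311.5]), array([343.5, 310.3])] 29.397415197059242
25 [array([278.6, 314. ]), array([342.4, 307.7])] 24.783766064569743
30 [array([280. , 316.6]), array([341.1, 305.1])] 20.329541572292282
35 [array([281.5, 319. ]), array([339.5, 302.6])] 16.06864105814736
40 [array([283.2, 321.4]), array([337.7, 300.2])] 12.033492547849702
```

```bash
cat >> h.py <<'E'
def ext(p,th,st=None,s=56):
    st=st or state();y=st["tcp_rot"][2];d=np.array([np.cos(y),np.sin(y),0]);z=np.array([0,0,1.]);w=np.cross(z,d)
    f=d*np.cos(th)-z*np.sin(th);n=z*np.cos(th)+d*np.sin(th);D,H,_=roller(th,st,s)
    A=np.array([proj(p,D+w*x+f*a+n*b) for x,a,b in drumpts()]);B=np.array([proj(p,H+w*x+n*b) for x in(-8,8) for b in(-10,10)])
    return np.round([A[:,0].min(),A[:,1].max(),B[:,0].max(),B[:,1].min(),B[:,1].max()],1)
E
python3 - <<'E'
from h import *
p=read_camera("side")
for t in range(10,41,5): print(t,ext(p,np.radians(t)))
E
```

```text
10 [261.6 323.4 347.4 306.4 324.4]
15 [262.2 325.9 347.4 303.8 321.9]
20 [263.  328.4 347.2 301.2 319.4]
25 [264.2 330.9 346.7 298.7 316.8]
30 [265.6 333.5 345.9 296.2 314.1]
35 [267.3 336.  344.8 293.8 311.5]
40 [269.  338.4 343.5 291.5 308.9]
```

Request:
jog_arm([
  [[0,0,2],0],
  [[0,0,4],0],
  [[0,0,6],0],
  [[0,0,8],0],
  [[0,0,8],0],
])

```text
t: 13.75
eef_pos: [495.6, -383.5, 56.5]
tcp_rot: [-3.141, 0.002, 2.511]
ft_force: [-2.4, 1.1, 9.6]
opening: 0.169
grip_force: 30.0
```

Run:
```python
from h import *
p=read_camera("side")
for q in cut_out("sealer_head",p)[:1]: print(q["p"],q["box"])
for t in range(10,41,5): print(t,ext(p,np.radians(t)))
```

```text
0.85 [265.6, 299.5, 344.8, 333.0]
10 [262.1 327.4 347.4 310.7 328.6]
15 [262.7 329.9 347.5 308.1 326.1]
20 [263.5 332.4 347.2 305.5 323.6]
25 [264.7 334.8 346.7 303.  321. ]
30 [266.1 337.4 346.  300.5 318.4]
35 [267.8 339.9 344.9 298.2 315.8]
40 [269.4 342.3 343.6 295.9 313.2]
```

Request:
jog_arm([
  [[0,0,2],0],
  [[0,0,4],0],
  [[0,0,6],0],
  [[0,0,6],0],
])

```text
t: 14.25
eef_pos: [496.4, -384.1, 53.4]
tcp_rot: [-3.141, 0.005, 2.511]
ft_force: [-5.7, 5.7, 37.2]
opening: 0.164
grip_force: 30.0
```

Request:
jog_arm([
  [[0,0,-15],0],
  [[0,0,-50],0],
  [[0,0,-90],0],
  [[0,0,-120],0],
  [[0,0,-120],0],
])

```text
t: 14.75
eef_pos: [496.4, -384.0, 173.6]
tcp_rot: [-3.141, 0.006, 2.511]
ft_force: [1.5, -0.8, -0.3]
opening: 0.164
grip_force: 30.0
```

Run:
```python
from h import *
p=read_camera("side")
for q in cut_out("sealer_head",p)[:1]: print(q["p"],q["box"])
for t in range(15,41,5): print(t,ext(p,np.radians(t)))
a=cv2.resize(p["img"][200:360,190:430],(780,520),interpolation=cv2.INTER_CUBIC)
cv2.imwrite("pics/s6.png",a);print(state()["joints"],state()["eef_pos"])
```

```text
0.74 [262.5, 229.7, 342.9, 273.0]
15 [258.4 269.  350.6 242.6 262. ]
20 [259.3 271.8 350.4 239.7 259. ]
25 [260.6 274.8 349.9 236.8 255.9]
30 [262.2 277.8 349.  234.  252.9]
35 [263.9 280.6 347.9 231.3 249.9]
40 [265.8 283.3 346.5 228.8 246.9]
[-7.63672073e-01  5.65938334e-01  1.63059723e+00  1.04876091e-04
  9.44796510e-01 -1.70443408e+00] [ 495.29124449 -382.95894649  169.48840906]
```

View pics/s6.png

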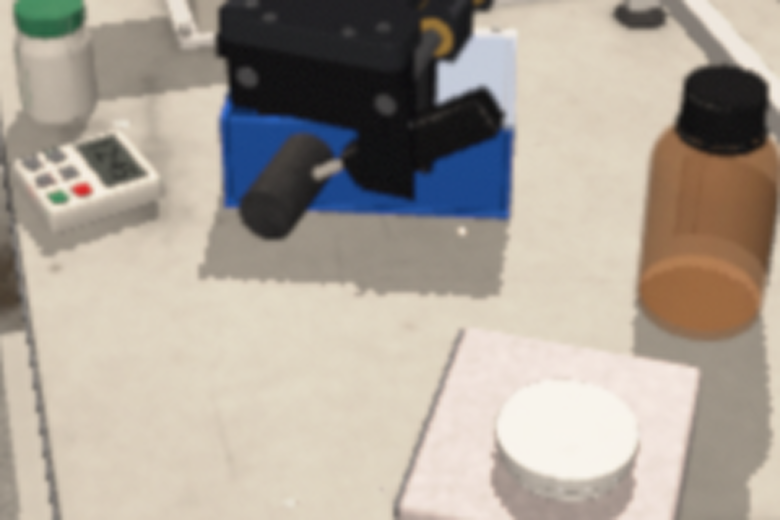

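Run:
```python
from h import *
from scipy.optimize import least_squares
p=read_camera("side");st=state()
obs=np.array([278.6,257.2,341.7,233.2])
def r(v,dx=None):
    th,dz,s=v;D,H,_=roller(th,st,s);o=np.array([0,0,dz]);return np.r_[proj(p,D+o),proj(p,H+o)]-obs
q=least_squares(r,[.5,0,56]);print(np.degrees(q.x[0]),q.x,q.fun)
t=least_squares(lambda v:r([v[0],v[1],56]),[.5,0]);print(np.degrees(t.x[0]),t.x,t.fun)
```

```text
35.38237801800854 [ 0.61753899 12.05637495 56.71206711] [ 0.07538731 -0.05112585 -0.06465897  0.04022114]
35.40685848618957 [ 0.61796626 11.77691339] [ 0.46050032 -0.02974455  0.35866143  0.02607657]
```

Request:
jog_arm([
  [[0,0,-10],0.142],
  [[0,0,-20],0.285],
  [[0,0,-30],0.427],
  [[0,0,-40],0.57],
  [[0,0,-50],0.712],
])

```text
t: 15.4
eef_pos: [495.2, -382.7, 217.9]
tcp_rot: [-3.14, -0.003, 1.794]
ft_force: [-1.1, -0.7, -0.9]
opening: 0.166
grip_force: 30.0
```

Request:
jog_arm([
  [[0,0,0],0.142],
  [[0,0,0],0.285],
  [[0,0,0],0.427],
  [[0,0,0],0.57],
  [[0,0,0],0.712],
])

```text
t: 15.9
eef_pos: [495.2, -382.7, 217.5]
tcp_rot: [-3.138, -0.001, 1.082]
ft_force: [0.8, 0.6, 0.1]
opening: 0.164
grip_force: 30.0
```

Request:
jog_arm([
  [[0,0,0],0.142],
  [[0,0,0],0.285],
  [[0,0,0],0.427],
  [[0,0,0],0.57],
  [[0,0,0],0.712],
])

```text
t: 16.4
eef_pos: [495.2, -382.7, 217.4]
tcp_rot: [-3.138, 0.001, 0.37]
ft_force: [0.4, -0.2, -1.4]
opening: 0.169
grip_force: 30.0
```

Request:
jog_arm([
  [[0,0,0],0.142],
  [[0,0,0],0.285],
  [[0,0,0],0.427],
  [[0,0,0],0.57],
  [[0,0,0],0.712],
])

```text
t: 16.9
eef_pos: [495.2, -382.7, 217.4]
tcp_rot: [-3.14, 0.003, -0.342]
ft_force: [-0.2, -0.1, -0.5]
opening: 0.172
grip_force: 30.0
```

```bash
cat >> h.py <<'E'
BX=np.array([546.,-159.2]);BY=-.336
def b2w(x,y):
    c,s=np.cos(BY),np.sin(BY);return BX+np.array([c*x-s*y,s*x+c*y])
def w2b(P):
    c,s=np.cos(BY),np.sin(BY);d=np.array(P[:2])-BX;return np.array([c*d[0]+s*d[1],-s*d[0]+c*d[1]])
def toolshift(tw,st=None):
    st=st or state();y=st["tcp_rot"][2];d=np.array(tw,float)-st["eef_pos"]
    return np.round([np.cos(y)*d[0]+np.sin(y)*d[1],np.sin(y)*d[0]-np.cos(y)*d[1],-d[2]],1)
E
python3 - <<'E'
from h import *
p=read_camera("side");st=state();print(st["eef_pos"],st["tcp_rot"],st["joints"])
q=cut_out("dust_box",p)[0];t=read_camera("top");q2=cut_out("dust_box",t)[0];print(q["p"],q2["p"],fit([(p,q["region"]),(t,q2["region"])],boxpts(160,102,0,60),[546,-159,0,-.336],[8,8,4,.1],(0,1,3)))
print(toolshift([*b2w(-61,-6),200]))
E
```

```text
[ 495.17548741 -382.75003138  217.52071822] [-3.14023014e+00  2.96278943e-03 -3.50929735e-01] [-7.63548353e-01  5.14865629e-01  1.58017409e+00  6.92418840e-05
  1.04981345e+00  1.15814517e+00]
0.91 0.86 (array([ 5.46411197e+02, -1.58746340e+02,  0.00000000e+00, -3.35903602e-01]), np.float64(0.030750771982157976))
[ -86.1 -222.2   18.3]
```

Request:
jog_arm([
  [[-17,-44,0],0],
  [[-34,-89,0],0],
  [[-52,-133,0],0],
  [[-69,-178,0],0],
  [[-86,-222,0],0],
])

```text
t: 17.6
eef_pos: [487.2, -143.2, 219.2]
tcp_rot: [-3.141, 0.001, -0.333]
ft_force: [0.3, 0.3, -0.9]
opening: 0.168
grip_force: 30.0
```

Request:
jog_arm([
  [[0,0,30],0],
  [[0,0,60],0],
  [[0,0,60],0],
  [[0,0,60],0],
])

```text
t: 18.0
eef_pos: [487.8, -145.2, 159.7]
tcp_rot: [-3.141, 0.001, -0.334]
ft_force: [0.2, -0.6, -0.4]
opening: 0.169
grip_force: 30.0
```

Run:
```python
from h import *
p=read_camera("side");t=read_camera("top");st=state();print(st["eef_pos"],st["tcp_rot"],w2b(st["eef_pos"]))
a=cv2.resize(p["img"][130:290,180:420],(780,520),interpolation=cv2.INTER_CUBIC)
cv2.imwrite("pics/s7.png",a)
for th in(25,30,35,40):print(th,ext(p,np.radians(th)))
for q in cut_out("sealer_head",p)[:2]: print(q["p"],q["box"])
```

```text
[ 488.20325034 -145.54197813  160.67655924] [ 3.14154814e+00 -1.39813837e-03 -3.35529303e-01] [-59.0680502   -6.16208386]
25 [291.7 207.  244.9 162.8 176.3]
30 [290.5 209.1 246.4 160.9 174. ]
35 [289.1 211.3 248.1 159.1 171.7]
40 [287.6 213.3 250.  157.5 169.5]
0.72 [241.8, 168.7, 308.4, 209.5]
0.36 [256.0, 208.0, 348.4, 265.8]
```

View pics/s7.png

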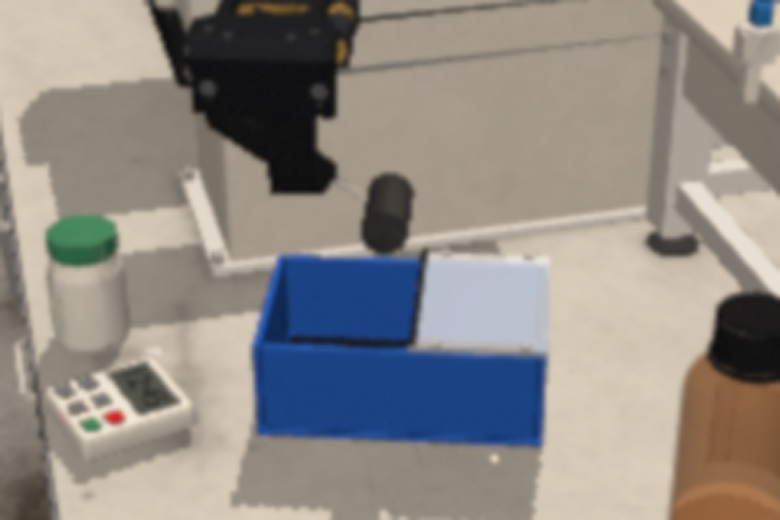

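Run:
```python
from h import *
from scipy.optimize import least_squares
p=read_camera("side");st=state();D,H,_=roller(np.radians(35),st,56.5)
for dz in(4,8,12):
    for th in (30,35,40):
        D,H,_=roller(np.radians(th),st,56.5);print(dz,th,np.round(proj(p,D+[0,0,dz]),1),np.round(proj(p,H+[0,0,dz]),1),np.r_[w2b(D),D[2]+dz].round(1))
```

```text
4 30 [299.3 194.1] [243.1 165.4] [ -8.7  -6.1 120.4]
4 35 [298.  196.2] [244.4 163.4] [-11.2  -6.1 116.2]
4 40 [296.4 198.2] [245.8 161.5] [-13.9  -6.1 112.1]
8 30 [299.3 192.1] [242.9 163.3] [ -8.7  -6.1 124.4]
8 35 [297.9 194.2] [244.2 161.3] [-11.2  -6.1 120.2]
8 40 [296.4 196.2] [245.7 159.3] [-13.9  -6.1 116.1]
12 30 [299.3 190.1] [242.8 161.1] [ -8.7  -6.1 128.4]
12 35 [297.9 192.2] [244.  159.1] [-11.2  -6.1 124.2]
12 40 [296.3 194.2] [245.5 157.2] [-13.9  -6.1 120.1]
```

Request:
jog_arm([
  [[-4,0,25],0],
  [[-4,0,45],0],
  [[-4,0,60],0],
  [[-4,0,69],0],
  [[-4,0,70],0],
])

```text
t: 18.7
eef_pos: [483.9, -143.8, 89.3]
tcp_rot: [-3.141, 0.001, -0.336]
ft_force: [0.6, 0.2, -1.5]
opening: 0.163
grip_force: 30.0
```

Request:
jog_arm([
  [[1,0,2],0],
  [[3,0,4],0],
  [[6,0,7],0],
  [[9,0,10],0],
  [[9,0,10],0],
])

```text
t: 19.2
eef_pos: [492.8, -146.8, 79.4]
tcp_rot: [-3.142, -0.0, -0.336]
ft_force: [0.7, -0.3, -0.5]
opening: 0.167
grip_force: 30.0
```

Run:
```python
from h import *
p=read_camera("side");t=read_camera("top");st=state();print(st["eef_pos"],st["ft_force"],w2b(st["eef_pos"]))
a=cv2.resize(p["img"][150:280,210:390],(720,520),interpolation=cv2.INTER_CUBIC)
cv2.imwrite("pics/s8.png",a)
```

```text
[ 492.46944245 -146.69172587   79.53734695] [-0.63078564 -0.66503073 -0.0562108 ] [-54.66133174  -5.84091817]
```

View pics/s8.png

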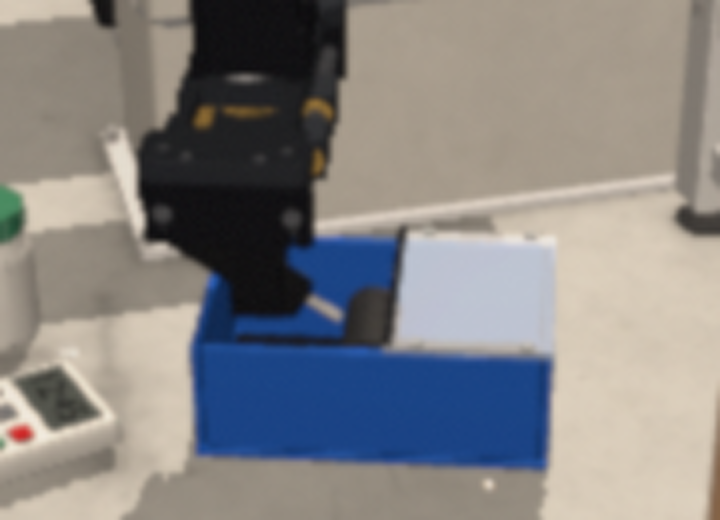

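Request:
jog_arm([
  [[5,0,4],0],
  [[11,0,8],0],
  [[16,0,11],0],
  [[21,0,14],0],
  [[29,0,17],0],
])

```text
t: 19.8
eef_pos: [520.1, -156.3, 62.2]
tcp_rot: [-3.141, 0.0, -0.336]
ft_force: [0.0, 0.1, -0.5]
opening: 0.165
grip_force: 30.0
```

Request:
jog_arm([
  [[4,0,0],0],
  [[8,0,0],0],
  [[10,0,0],0],
  [[10,0,0],0],
])

```text
t: 20.2
eef_pos: [529.5, -159.6, 62.7]
tcp_rot: [-3.142, -0.0, -0.336]
ft_force: [-0.2, 0.3, -0.6]
opening: 0.169
grip_force: 30.0
```

Request:
jog_arm([
  [[0,0,3],0],
  [[0,0,6],0],
  [[0,0,9],0],
  [[0,0,12],0],
  [[0,0,14],0],
])

```text
t: 20.7
eef_pos: [528.2, -159.1, 48.9]
tcp_rot: [-3.141, 0.002, -0.336]
ft_force: [-7.4, 2.3, 12.3]
opening: 0.164
grip_force: 30.0
```

Request:
jog_arm([
  [[0,0,2],0],
  [[0,0,5],0],
  [[0,0,7],0],
  [[0,0,9],0],
  [[0,0,10],0],
])

```text
t: 21.2
eef_pos: [528.4, -159.2, 38.8]
tcp_rot: [-3.141, 0.001, -0.336]
ft_force: [-5.0, 2.5, 9.2]
opening: 0.166
grip_force: 30.0
```

Request:
jog_arm([
  [[0,0,2],0],
  [[0,0,4],0],
  [[0,0,6],0],
  [[0,0,7],0],
  [[0,0,7],0],
])

```text
t: 21.7
eef_pos: [528.6, -159.3, 31.7]
tcp_rot: [-3.141, 0.001, -0.336]
ft_force: [-4.2, 1.5, 6.6]
opening: 0.166
grip_force: 30.0
```

Run:
```python
from h import *
st=state();print(st["eef_pos"],st["ft_force"],w2b(st["eef_pos"]))
p=read_camera("top")
for q in cut_out("sealer_handle",p)[:2]: print(q["p"],q["box"])
```

```text
[ 528.57093447 -159.2548513    31.72877568] [-4.18520008  1.52733158  6.5661127 ] [-16.43636559  -5.7983808 ]
```

Request:
jog_arm([
  [[0,0,0],0],
  [[0,0,0],0],
  [[0,0,0],0],
  [[0,0,0],0],
  [[0,0,0],0],
], grip=0.6)

```text
t: 22.3
eef_pos: [529.3, -159.6, 31.5]
tcp_rot: [-3.142, 0.0, -0.336]
ft_force: [0.2, 0.5, -0.1]
opening: 0.396
grip_force: 0.0
```

Request:
jog_arm([
  [[0,0,0],0],
  [[0,0,-5],0],
  [[0,0,-15],0],
  [[0,0,-30],0],
  [[0,0,-60],0],
])

```text
t: 22.8
eef_pos: [528.6, -159.3, 91.7]
tcp_rot: [-3.141, 0.003, -0.336]
ft_force: [-0.2, -1.2, -0.2]
opening: 0.402
grip_force: 0.0
```

Request:
jog_arm([
  [[0,0,-40],0],
  [[0,0,-80],0],
  [[0,0,-120],0],
  [[0,0,-160],0],
  [[0,0,-200],0],
])

```text
t: 23.3
eef_pos: [528.7, -159.3, 294.4]
tcp_rot: [-3.142, -0.001, -0.336]
ft_force: [0.7, 0.3, -0.9]
opening: 0.401
grip_force: 0.0
```

Request:
jog_arm([
  [[0,48,0],0],
  [[0,96,0],0],
  [[0,144,0],0],
  [[0,192,0],0],
  [[0,240,0],0],
])

```text
t: 23.8
eef_pos: [448.9, -387.6, 292.7]
tcp_rot: [3.141, -0.001, -0.336]
ft_force: [1.1, 0.4, -0.1]
opening: 0.402
grip_force: 0.0
```

Run:
```python
from h import *
p=read_camera("top");s=read_camera("side")
print("box p",[q["p"].__round__(2) for q in cut_out("dust_box",p)])
for n,c in(("top",p),("side",s)):
    for q in cut_out("sealer_handle",c)[:2]:
        pts=np.argwhere(q["region"])[:,::-1];W=np.array([w2b(onz(c,u,v,25)) for u,v in pts])
        print(n,round(q["p"],2),q["box"],W.min(0).round(1),W.max(0).round(1))
    # bystanders
    for k in("petri","bottle","pot","timer"):
        r=cut_out(k,c);print(k,[np.round(q["box"],0) for q in r[:1]])
# brightness profile in box frame at z=25: rows x, cols y
g=cv2.cvtColor(p["img"],cv2.COLOR_BGR2GRAY)
for x in range(-80,85,8):
    print(x,[int(g[int(round(v)),int(round(u))]) for u,v in[proj(p,[*b2w(x,y),20 if x<5 else 20]) for y in range(-44,46,6)]])
```

```text
box p [0.64]
top 0.69 [277.9, 231.0, 296.1, 264.9] [-73.2 -13.9] [8.1 4.6]
petri []
bottle [array([350., 143., 390., 187.])]
pot [array([219., 296., 249., 325.])]
timer [array([268., 287., 301., 328.])]
petri [array([342., 315., 386., 352.])]
bottle [array([387., 222., 433., 306.])]
pot [array([193., 199., 223., 236.])]
timer [array([191., 240., 240., 269.])]
-80 [103, 109, 111, 99, 102, 104, 137, 147, 141, 160, 134, 153, 151, 152, 156]
-72 [77, 77, 75, 75, 75, 71, 70, 71, 71, 64, 67, 68, 62, 63, 65]
-64 [70, 38, 34, 28, 27, 23, 27, 33, 37, 26, 27, 26, 28, 25, 28]
-56 [78, 38, 30, 28, 26, 23, 27, 31, 45, 24, 28, 26, 27, 27, 29]
-48 [77, 38, 36, 27, 29, 22, 24, 33, 43, 26, 29, 28, 26, 26, 32]
-40 [73, 38, 34, 27, 25, 23, 25, 33, 49, 27, 26, 26, 26, 28, 33]
-32 [80, 37, 32, 27, 26, 23, 25, 28, 45, 26, 26, 27, 27, 28, 30]
-24 [79, 39, 34, 28, 28, 21, 24, 31, 41, 25, 26, 28, 26, 27, 32]
-16 [75, 38, 36, 27, 28, 25, 23, 30, 43, 27, 27, 26, 28, 28, 34]
-8 [71, 38, 37, 28, 28, 23, 24, 34, 43, 27, 27, 29, 26, 27, 29]
0 [80, 30, 32, 28, 27, 25, 26, 47, 40, 29, 25, 26, 27, 27, 32]
8 [72, 26, 29, 28, 27, 27, 63, 95, 29, 31, 30, 28, 34, 28, 30]
16 [87, 84, 97, 100, 94, 111, 116, 80, 72, 72, 71, 87, 85, 85, 86]
24 [180, 182, 182, 182, 182, 183, 183, 182, 182, 183, 182, 183, 183, 183, 183]
32 [184, 183, 181, 186, 187, 189, 187, 188, 188, 186, 187, 182, 183, 182, 183]
40 [188, 182, 183, 185, 189, 190, 188, 189, 188, 187, 186, 182, 182, 182, 183]
48 [187, 182, 182, 182, 183, 183, 183, 183, 183, 183, 183, 182, 183, 181, 183]
56 [187, 183, 182, 182, 182, 182, 183, 182, 181, 182, 183, 183, 182, 182, 182]
64 [186, 182, 182, 182, 182, 182, 182, 182, 183, 182, 182, 182, 182, 181, 181]
72 [186, 185, 186, 184, 184, 183, 185, 184, 184, 185, 185, 184, 184, 183, 185]
80 [185, 184, 184, 184, 184, 184, 185, 184, 184, 184, 184, 184, 184, 184, 184]
```

```bash
python3 -c "
from cell import job_done
print(job_done())"
```

```text
the job is handed in; nothing more can be done
None
```

The roller lies in the dust box with its drum under the clear roof and its handle below the opening. It is released, the arm is clear, and the job was handed in at about 24 s. The top camera found the handle straight and inside the opening; that it lies flat is inferred from this. The dish, bottle, pot and timer showed no shift in the final pictures beyond a few pixels.

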